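Ratchet a printing block tight in its bench clamp

TASK

The ratchet of the bench clamp is set to loosen: flip its small pawl lever over to the tightening side, then work the swinging handle to and fro until the jaw holds the lino block firmly against the fence. Stop as soon as the handle clearly stiffens: the block must be firmly held but not crushed. Let go of everything and leave the other things on the table where they are.

Things in the scene. Friction and masses are not known exactly. Their poses are not given: they have to be found in the camera images.
- clamp: Bench clamp, fixed: plywood slab 200 x 345 x 20 mm with a steel housing 70 x 70 mm, top at 70 mm. Origin: on the table under the upright ratchet axis, which is the housing's centre. +z up, +y from the housing to jaw, block and fence; the ratchet handle sticks out about -y. Turning the ratchet clockwise from above closes the jaw, 8 mm per rad.
- handle (a joint): Swing of the ratchet handle about the upright axis, rad, counterclockwise from above positive, stops at -0.5 and +0.5; 0 = it points along the clamp's -y. Steel bar 24 mm wide, top 78 mm above the table. It swings both ways (idle drag about 2 N at the knob); it drives the ratchet only in the pawl's direction, 18 deg per tooth, up to 18 deg lost on reversal.
- pawl (a joint): Direction lever on the handle, pivot 56 mm from the ratchet axis, rad, counterclockwise from above positive. Snaps over centre: held at +0.3..+0.5 (tab leans counterclockwise: handle drives counterclockwise, loosening) or -0.3..-0.5 (leans clockwise: drives clockwise, tightening). Flipping takes about 1.5 N at the tab. Starts on the loosening side.
- knob (a point): Upright round wooden knob at the handle's end, 160 mm from the ratchet axis, 26 mm diameter, from 78 to 139 mm above the table; this point is on its axis at 125 mm. Tightening pull while moving: 5 N free (jolts to 9.5 N as the pawl catches), rising steeply within some 20 mm of knob travel once the block is pinched: 8 to 10 N is right, over 11.5 N crushes it. At rest friction hides part of it.
- pawl_tab (a point): Top centre of the upright steel tab at the pawl lever's end, 128 mm above the table, 40 mm out from the lever's pivot along the lever. Tab 12 mm along the lever, 8 mm thick, free from 91 to 128 mm above the table; under it the lever and the handle bar (top at 78 mm).
- jaw: Sliding aluminium jaw, 110 x 18 x 42 mm, upright plate; origin at the foot of the middle of its pressing face, 20 mm above the table; presses along the clamp's +y. Starts 60 mm from the ratchet axis, a few mm short of the block. Stays where the ratchet leaves it.
- block: Grey lino on a wooden block, 90 (x) x 110 (y) x 22 mm, loose on the slab between jaw and a wooden fence; origin centre of its underside, 20 mm above the table. It lies some 0.5 to 3 mm short of the fence (gap not measured) and must end squeezed between both.
- scraper: Bystander: flat wooden scraper 18 x 85 x 8 mm lying on the slab beside the block; origin centre of underside.
- jar: Bystander: small lidded glass jar, 44 mm diameter, 55 mm high, on the slab beyond the fence; origin centre of underside.
- ink_pot: Bystander: open black cup, 84 mm wide, 65 mm high, on the table; origin centre of underside.
- ink_can: Bystander: closed can, 68 mm diameter, 90 mm high; origin centre of underside.
- brush: Bystander: brush about 200 mm long lying on the table; origin near its middle.
- roller: Bystander: ink roller lying on the table; rubber roll 36 mm diameter, 90 mm long; origin under the middle of the roll.
Things that resemble listed ones, but are neither listed nor needed, are in the scene too. What is meant by the block is not turquoise, and is the smaller of those in its own colour.

How it is judged:
On the way, in this order (a step that is already met when the one before it is completed fails the run):
1. the pawl lever is flipped to the tightening side (value of joint pawl below -0.2 rad), for 0.1 s.
2. the jaw squeezes the block with more than 30 N (contact force between jaw and block above 30 N), for 0.2 s.
At the end, for the whole second after the job is handed in: the pawl lever is on the tightening side (below -0.2 rad), the jaw squeezes the block with more than 30 N, and the block lies flat (within 0.1 rad) and still (contact force between jaw and block above 30 N and value of joint pawl below -0.2 rad and linear speed of block below 0.01 m/s and angle between block's own z axis and vertical below 0.1 rad); the robot touches nothing.
It fails at once if the block is crushed: the jaw squeezes it with more than 130 N (contact force between jaw and block above 130 N).
It fails at once if a bystander is shifted by more than 30 mm (distance of any of scraper, jar, ink_pot, ink_can, brush, roller from where it was at the start of the episode above 0.03 m).
It also fails if it takes over 67 s, if anything falls off the work surface, if the arm or the gripper's body presses on something with over 40 N, if the wrist force passes 120 N, or if a joint passes its speed limit or range.

ROBOT

A 7-joint arm with a two-finger parallel gripper is mounted at the origin on the work surface. World frame = base frame: x ahead of the robot, y to its left, z up, the work surface at z = 0. Lengths are in m, angles in rad, forces in N, time in s.
With the tool pointing down it reaches from about 0.4 to 0.85 m from the base axis. Payload 4.5 kg.
Tool frame: the origin (TCP) lies between the finger pads; the fingertips stand 19 mm ahead of it and the grasp point (between the pads) is the TCP; z points along the fingers, y is the direction in which the jaws open and shut (so a half turn about z gives the same grasp; the last joint's range is limited). The gripper opens to 85 mm and grips with 20 to 120 N. Pads are 22 mm wide; open, the fingers measure 114 mm over their backs; the gripper's body (76 mm by 85 mm) begins 54 mm behind the grasp point. The pads swing forward as they close: fully open they stand 13 mm farther back than shut.
Start: joints at [1.288, 0.689, -0.195, 1.565, 0.157, 0.902, -0.215], TCP at [0.195, -0.594, 0.25] pointing down, gripper open.
Joint ranges: [-3.01, 3.01], [-0.46, 2.08], [-1.47, 1.51], [0.13, 2.56], [-1, 4.14], [0.04, 2.09], [-2.66, 2.66]. Speed limits (rad/s): [2.57, 2.57, 3.14, 3.14, 3.14, 3.14, 3.14].

INTERFACE

Orientations are given as a 3x3 rotation matrix whose columns are the frame's x, y, z axes.
In Python, from station import bot gives the robot as it stands.
- The arm moves only by the shell command python3 -m pendant 'ROWS' [FORCE]. ROWS is JSON, a list of rows, each a list of 5 numbers: the shift along the tool's x, y, z in m, then the turn about the tool's z in rad, then the gripper command: -1 is fully open, 1 is shut, values between are in proportion. A call has 1 to 20 rows; each row shifts and turns the pose as measured when the row begins, along the tool's axes as they then stand; what a row does not reach is not made up. A row lasts 1/10 s, in which the tool goes at most 50 mm and 8.59 degrees, less where a joint would pass 70% of its speed; a pose out of reach is approached as far as the arm can. A call with a gripper value outside its range is refused whole. The fingers move at their own pace and stop on an object; FORCE is the grip in N (left out, the last holds). Time passes only in rows, so rows that do not move let the fingers close. It gives the time, the measured TCP pose, the force and the opening at its end, in the units of the state.
- bot.observe(): the state, without advancing time (a new reading comes with each control period).
- bot.grab_frame(name): name is "scene" or "side" or "wrist"; returns (picture, depth): 400x640x3 uint8, blue, green, red; 400x640 float32, m along the optical axis (not along the pixel's ray), 0 where there is no reading.
- bot.camera_info(name): a dict with "vfov" (degrees; the focal length in pixels is half the picture's height over the tangent of half this angle, whatever the lens; pixels are square), "cx", "cy" (the principal point, pixels), "xyz" and "rotation" of the camera in the world. Camera axes: x right, y up, looking along -z (the intrinsics and any distortion apply to the point x, -y, -z); pixel columns grow to the right and rows downward; lengths in m; the calibration is good to about 2 mm. A picture is of the moment at which its call begins: read the wrist's pose just before it. camera_info takes no time and is no camera call; for the wrist camera it gives the pose at the moment of the call.
- bot.hand_in(): hands the job in, once; it reports no verdict.
The state is a dict: "clock": time; "joint_pos": joint angles; "joint_vel": joint speeds; "joint_efforts": joint torques, N m; "eef_pos": TCP position; "tool_rot": TCP orientation; "force": force on the tool from outside, world axes, zero at the start; "moment": the same for the moment, N m; "width": finger opening in m.
Only numpy, scipy, OpenCV 4.12 (cv2) and the standard library are available. Lean on these libraries where they do the work, as an engineer would, in place of code of your own. Each camera call takes 0.05 s, during which the arm holds its last target.

## Working session

There is one attempt and no reset: what is moved stays moved. The work goes in short steps, Python scripts to look and compute and a shell command to move; the robot and the scene stay as the last step left them, time stands still between calls to the robot, and variables do not carry over. Pictures are saved under pics/ and viewed, and the job is handed in when it is done.

```bash
ls; mkdir -p pics
python3 - <<'E'
from station import bot
import cv2
print(bot.observe())
for n in ["scene","side","wrist"]:
    print(n,bot.camera_info(n))
    p,d=bot.grab_frame(n)
    cv2.imwrite(f"pics/{n}0.png",p)
    import numpy as np; np.save(f"{n}0.npy",d)
E
```

```text
pics
{'clock': 0.0, 'joint_pos': array([ 1.28784817,  0.68995716, -0.19447481,  1.56632542,  0.15729775,
        0.90250966, -0.21512496]), 'joint_vel': array([-0.00157079,  0.00114338,  0.00064532, -0.0008577 , -0.00048026,
       -0.00049298, -0.00018569]), 'joint_efforts': array([-5.71392102e-04, -5.39612961e+01, -1.26657285e+00, -1.58541942e+01,
        9.15789540e-03,  9.54187999e-03,  5.85287466e-05]), 'eef_pos': array([ 0.19441966, -0.59335607,  0.24950473]), 'tool_rot': array([[ 9.50245311e-01,  3.11501751e-01, -7.12348023e-04],
       [ 3.11502525e-01, -9.50243866e-01,  1.66515138e-03],
       [-1.58206768e-04, -1.80420050e-03, -9.99998360e-01]]), 'force': array([-1.31251936, -0.52983932, -0.59105503]), 'moment': array([-0.04817987, -0.00826737, -0.01889531]), 'width': 0.0853233614900172}
scene {'vfov': 56.36042509742015, 'cx': 313.5393828613914, 'cy': 198.71468140666968, 'xyz': array([1.24345315, 0.02465157, 1.07982256]), 'rotation': array([[ 0.04672722, -0.80269741,  0.59455313],
       [ 0.99889632,  0.04038798, -0.02397821],
       [-0.00476555,  0.59501737,  0.80369871]])}
side {'vfov': 42.52328071014532, 'cx': 315.6572449654484, 'cy': 204.1972518672632, 'xyz': array([0.48784717, 1.10471083, 1.19107797]), 'rotation': array([[-0.99931458,  0.03037875, -0.02115435],
       [-0.0364839 , -0.71145416,  0.7017848 ],
       [ 0.00626899,  0.70207557,  0.71207485]])}
wrist {'vfov': 60.69242489358382, 'cx': 320.2716393231027, 'cy': 197.5441766204459, 'xyz': array([ 0.2574541 , -0.57185771,  0.3735523 ]), 'rotation': array([[ 0.31104181,  0.91609391,  0.25303151],
       [-0.95039362,  0.30043889,  0.08055091],
       [-0.00222831, -0.26553424,  0.96409886]])}
```

View pics/scene0.png

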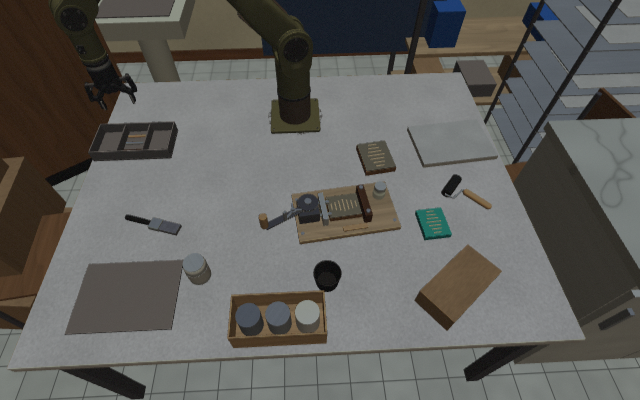

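View pics/side0.png

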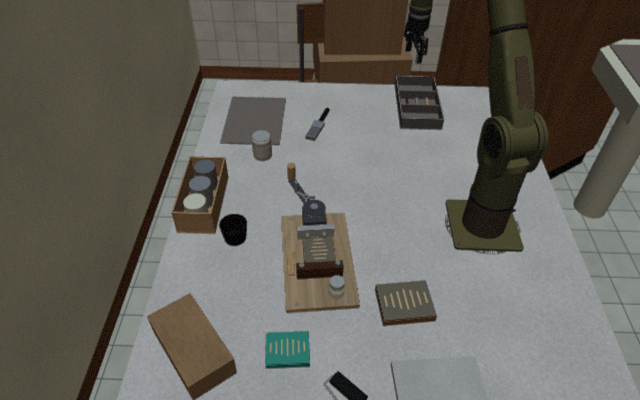

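View pics/wrist0.png

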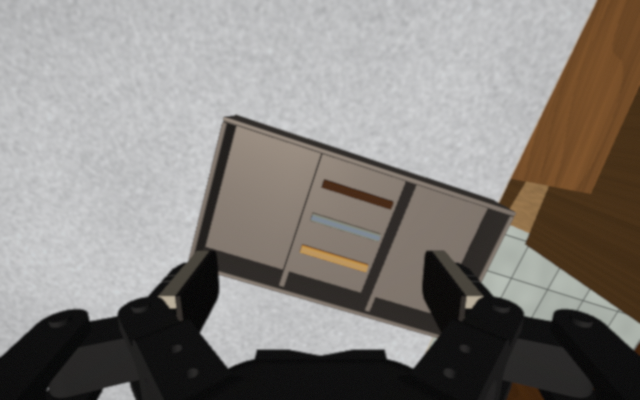

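```bash
cat > h.py <<'E'
import numpy as np, cv2
from station import bot
def P(n,u,v,z=None,d=None,info=None):
    i=info or bot.camera_info(n); f=200/np.tan(np.radians(i['vfov']/2))
    r=np.array([(u-i['cx'])/f,-(v-i['cy'])/f,-1.]); R=np.array(i['rotation']); o=np.array(i['xyz'])
    if d is not None: return o+R@(r*d)
    w=R@r; return o+w*(z-o[2])/w[2]
def cloud(n,d,info=None):
    i=info or bot.camera_info(n); f=200/np.tan(np.radians(i['vfov']/2))
    v,u=np.mgrid[0:400,0:640]
    c=np.stack([(u-i['cx'])/f*d,-(v-i['cy'])/f*d,-d],-1)
    return c@np.array(i['rotation']).T+np.array(i['xyz'])
def proj(n,p,info=None):
    i=info or bot.camera_info(n); f=200/np.tan(np.radians(i['vfov']/2))
    c=np.array(i['rotation']).T@(np.array(p)-np.array(i['xyz'])); return i['cx']+f*c[0]/-c[2], i['cy']+f*c[1]/c[2]
E
python3 - <<'E'
from h import *
for n,(a,b,c,e) in dict(scene=(240,170,420,250),side=(260,150,380,320)).items():
    p=cv2.imread(f"pics/{n}0.png")[b:e,a:c]
    s=min(800/(c-a),600/(e-b)); cv2.imwrite(f"pics/{n}0c.png",cv2.resize(p,None,fx=s,fy=s,interpolation=2)); print(s)
    C=cloud(n,np.load(n+"0.npy"))
    for q in ([(200,350),(450,120),(308,205),(263,217)] if n=="scene" else [(350,150),(318,208),(291,167)]): print(q,C[q[1],q[0]].round(4))
E
```

```text
4.444444444444445
(200, 350) [ 0.9515 -0.2804  0.0051]
(450, 120) [0.0589 0.6554 0.0012]
(308, 205) [0.5395 0.0349 0.0952]
(263, 217) [ 0.6092 -0.1032  0.1399]
3.5294117647058822
(350, 150) [ 0.4086 -0.3509  0.    ]
(318, 208) [0.5128 0.0443 0.0994]
(291, 167) [ 0.6018 -0.0964  0.1337]
```

View pics/scene0c.png

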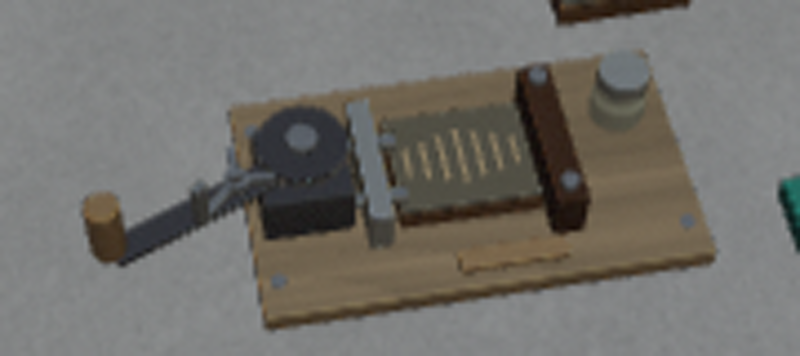

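View pics/side0c.png

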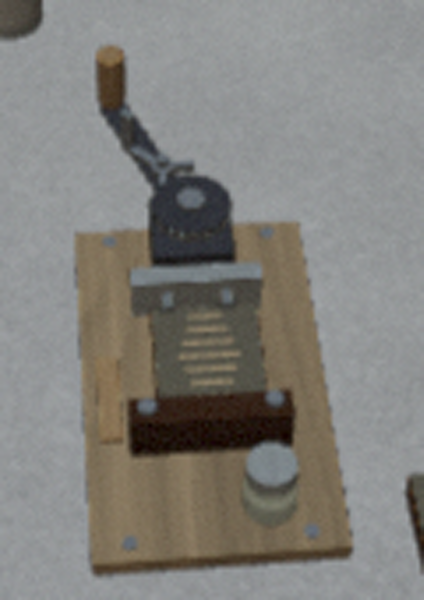

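```bash
python3 -m pendant '[[0.037,-0.0326,-0.004,0,-1],[0.037,-0.0326,-0.004,0,-1],[0.037,-0.0326,-0.004,0,-1],[0.037,-0.0326,-0.004,0,-1],[0.037,-0.0326,-0.004,0,-1],[0.037,-0.0326,-0.004,0,-1],[0.037,-0.0326,-0.004,0,-1],[0.037,-0.0326,-0.004,0,-1],[0.037,-0.0326,-0.004,0,-1],[0.037,-0.0326,-0.004,0,-1],[0.037,-0.0326,-0.004,0,-1],[0.037,-0.0326,-0.004,0,-1],[0,0,0,0,-1],[0,0,0,0,-1]]'
python3 - <<'E'
from h import *
import pickle
print(bot.observe()['eef_pos'],bot.observe()['force'],bot.observe()['tool_rot'])
i=bot.camera_info("wrist"); p,d=bot.grab_frame("wrist"); cv2.imwrite("pics/w1.png",p); pickle.dump((i,d),open("w1.pkl","wb"))
E
```

```text
clock: 1.55
eef_pos: [0.5005, -0.0747, 0.2941]
tool_rot: [[0.951, 0.309, -0.001], [0.309, -0.951, 0.003], [0.0, -0.003, -1.0]]
force: [-0.2, -1.1, -0.3]
width: 0.0853
[ 0.50050576 -0.07472653  0.29407164] [-0.20050071 -1.14326054 -0.30525006] [[ 9.51156397e-01  3.08708216e-01 -8.63110284e-04]
 [ 3.08709422e-01 -9.51152458e-01  2.73758633e-03]
 [ 2.41659231e-05 -2.87032303e-03 -9.99995880e-01]]
```

View pics/w1.png

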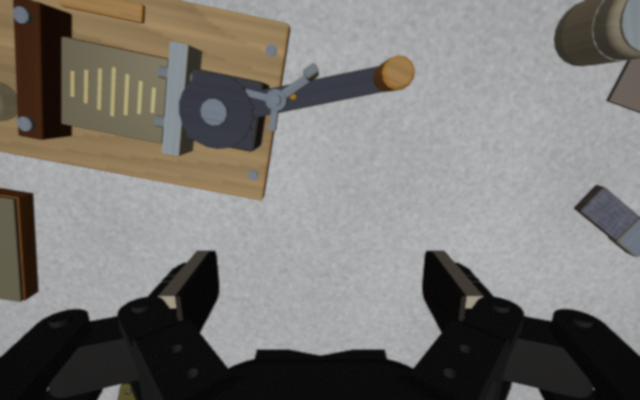

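Run:
```python
from h import *
import pickle
i,d=pickle.load(open("w1.pkl","rb")); C=cloud("wrist",d,i)
for n,u,v,z in [("axis",213,111,.085),("knob",399,70,.139),("pivot",275,99,.09),("tab",311,71,.128),("slab1",290,23,.02),("slab2",263,198,.02)]:
    print(n,P("wrist",u,v,z=z,info=i).round(4),C[v,u].round(4))
m=np.median(C[95:130,200:228].reshape(-1,3),0);print(m)
```

```text
axis [0.5254 0.042  0.085 ] [0.5273 0.0372 0.1017]
knob [ 0.6055 -0.1025  0.139 ] [ 0.6054 -0.1024  0.1394]
pivot [ 0.5541 -0.0115  0.09  ] [ 0.5544 -0.0129  0.1007]
tab [ 0.5848 -0.0378  0.128 ] [ 0.5848 -0.0378  0.1274]
slab1 [0.6315 0.0036 0.02  ] [0.6348 0.0064 0.0007]
slab2 [ 0.4369 -0.0203  0.02  ] [ 0.4307 -0.0187  0.0005]
[0.52659275 0.03683821 0.10104341]
```

```bash
python3 -m pendant '[[0,0,0,-0.1,1],[0,0,0,-0.098,1],[0.041,0.0035,0,0,1],[0.041,0.0035,0.02,0,1],[0.041,0.0035,0.03,0,1],[0,0,0.02,0,1],[0,0,0,0,1],[0,0,0,0,1]]' 40
cat >> h.py <<'E'
A=np.array([0.527,0.037]); 
def hf(p,ang=-60.6):
    a=np.radians(ang); e=np.array([np.cos(a),np.sin(a)]); t=np.array([-e[1],e[0]]); q=np.array(p)[:2]-A
    return e@q,t@q
E
python3 - <<'E'
from h import *
s=bot.observe();print(hf(s['eef_pos']),s['eef_pos'],np.degrees(np.arctan2(s['tool_rot'][1,0],s['tool_rot'][0,0])),s['force'],s['width'])
E
```

```text
clock: 2.4
eef_pos: [0.6095, -0.0384, 0.22]
tool_rot: [[0.879, 0.476, -0.008], [0.476, -0.879, -0.003], [-0.008, -0.001, -1.0]]
force: [-0.2, -0.1, -0.2]
width: 0.0003
(np.float64(0.10623911178555125), np.float64(0.03484893267414538)) [ 0.60951405 -0.03844951  0.22000166] 28.432640580640324 [-0.23673582 -0.09576647 -0.24025376] 0.000327927458450604
```

```bash
python3 -m pendant '[[0.011,-0.011,0.02,-0.016,1],[0.001,0,0.03,0,1],[0,0,0.03,0,1],[0,0,0.02,0,1],[0,0,0,0,1],[0,0,0,0,1]]'
python3 - <<'E'
from h import *
s=bot.observe();print(hf(s['eef_pos']),s['eef_pos'],np.degrees(np.arctan2(s['tool_rot'][1,0],s['tool_rot'][0,0])),s['force'],s['width'])
p,d=bot.grab_frame("wrist"); cv2.imwrite("pics/w2.png",p)
E
```

```text
clock: 3.0
eef_pos: [0.6159, -0.0327, 0.1272]
tool_rot: [[0.877, 0.48, 0.004], [0.48, -0.877, -0.008], [-0.0, 0.009, -1.0]]
force: [0.4, -0.8, -0.1]
width: 0.0001
(np.float64(0.10436218728466719), np.float64(0.04323062103482345)) [ 0.6158949  -0.0326997   0.12715405] 28.663809187064352 [ 0.36225404 -0.80747733 -0.14735416] 7.258648930711273e-05
```

View pics/w2.png

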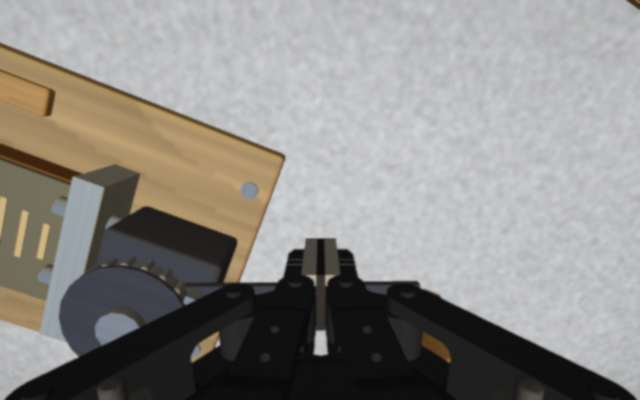

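```bash
python3 -m pendant '[[0,-0.008,0.005,0,1],[-0.01,-0.002,0.002,0,1],[-0.01,0,0,0,1],[-0.008,0,0,0,1],[-0.008,0,0,0,1],[-0.005,0,0,0,1],[0,0,0,0,1]]'
python3 - <<'E'
from h import *
s=bot.observe();print(hf(s['eef_pos']),s['eef_pos'],s['force'])
p,d=bot.grab_frame("side"); cv2.imwrite("pics/s3.png",cv2.resize(p[140:240,240:360],None,fx=5,fy=5,interpolation=2))
E
```

```text
clock: 3.75
eef_pos: [0.5745, -0.0448, 0.1246]
tool_rot: [[0.878, 0.479, 0.014], [0.479, -0.878, -0.007], [0.009, 0.013, -1.0]]
force: [1.8, 0.4, -0.9]
width: 0.0
(np.float64(0.09460267107136698), np.float64(0.001263104761414022)) [ 0.57454124 -0.04479909  0.12456503] [ 1.7860308   0.37759692 -0.92199884]
```

View pics/s3.png

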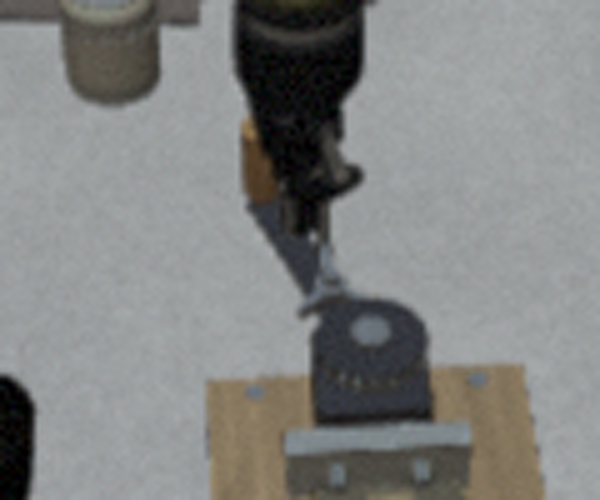

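```bash
python3 -m pendant '[[0.015,0,0,0,1],[0.01,0,-0.02,0,-1],[0,0,-0.045,0,-1],[0,0,-0.045,0,-1],[0,0,-0.045,0,-1],[-0.04,0.0,-0.01,0,-1],[-0.04,0.0,0,0,-1],[0,0,0,0,-1]]'
python3 - <<'E'
from h import *
import pickle
s=bot.observe();print(hf(s['eef_pos']),s['eef_pos'],s['force'],s['joint_pos'])
i=bot.camera_info("wrist"); p,d=bot.grab_frame("wrist"); cv2.imwrite("pics/w4.png",p); pickle.dump((i,d),open("w4.pkl","wb"))
E
```

```text
clock: 4.6
eef_pos: [0.523, -0.0702, 0.2948]
tool_rot: [[0.877, 0.481, 0.008], [0.481, -0.877, -0.009], [0.003, 0.012, -1.0]]
force: [0.5, -0.2, -0.0]
width: 0.0859
(np.float64(0.0913967394618324), np.float64(-0.05611799614071666)) [ 0.52297623 -0.07017464  0.29481118] [ 0.50427748 -0.15405469 -0.04624354] [ 0.18699662  0.5029336  -0.22854927  1.80800314  0.1594306   0.84030198
 -1.1893315 ]
```

View pics/w4.png

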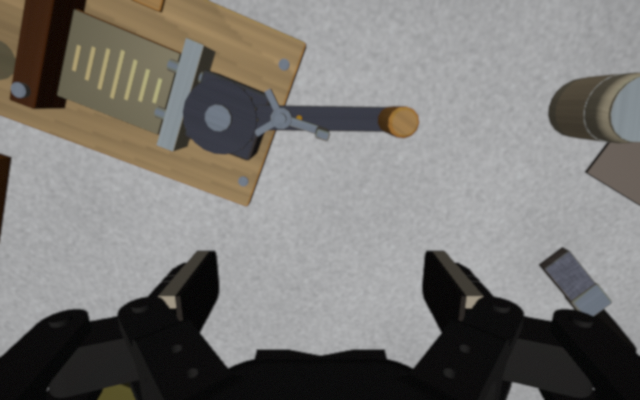

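Run:
```python
from h import *
import pickle
i,d=pickle.load(open("w4.pkl","rb")); C=cloud("wrist",d,i)
for n,u,v,z in [("axis",217,117,.101),("knob",402,122,.139),("tab",322,134,.128)]:
    p=P("wrist",u,v,z=z,info=i);print(n,p.round(4),C[v,u].round(4),hf(p))
```

```text
axis [0.5273 0.0375 0.101 ] [0.5274 0.0374 0.1017] (np.float64(-0.0003215191087787902), np.float64(0.0005042293876736608))
knob [ 0.6011 -0.1028  0.139 ] [ 0.6011 -0.1028  0.1391] (np.float64(0.15818041907239655), np.float64(-0.004092044861023392))
tab [ 0.5612 -0.0516  0.128 ] [ 0.5613 -0.0515  0.1295] (np.float64(0.09397930061379894), np.float64(-0.013664673772506917))
```

```bash
python3 -m pendant '[[0.026,0.033,0,0,-1],[0.026,0.033,0,0,-1],[0,0,0.007,0.145,-1],[0,0,0.007,0.145,-1],[0,0,0.007,0.145,-1],[0,0,0.007,0.145,-1],[0,0,0.007,0.145,-1],[0,0,0.007,0.145,-1],[0,0,0.007,0.145,-1],[0,0,0.007,0.145,-1],[0,0,0.007,0.145,-1],[0,0,0.007,0.145,-1],[0,0,0.007,0.145,-1],[0,0,0,0,-1],[0,0,0,0,-1]]'
cat >> h.py <<'E'
def st():
    s=bot.observe(); R=s['tool_rot']; return s,np.degrees(np.arctan2(R[1,0],R[0,0]))
def totool(target):
    s,_=st(); return (s['tool_rot'].T@(np.array(target)-s['eef_pos'])).round(4)
E
python3 - <<'E'
from h import *
s,y=st(); print(s['eef_pos'],y,s['joint_pos'].round(2),totool([.6013,-.1033,.125]))
E
```

```text
clock: 6.15
eef_pos: [0.6155, -0.0893, 0.2068]
tool_rot: [[0.424, -0.906, 0.004], [-0.906, -0.424, -0.001], [0.003, -0.003, -1.0]]
force: [0.1, -0.3, 0.8]
width: 0.0854
[ 0.61551141 -0.08926439  0.20682115] -64.91793785058604 [-0.06  0.75  0.24  1.64 -0.23  0.78 -2.42] [0.0065 0.0191 0.0818]
```

```bash
python3 -m pendant '[[0,0,0,-0.145,-1],[0,0,0,-0.145,-1],[0,0,0,-0.145,-1],[0,0,0,-0.145,-1],[0,0,0,-0.145,-1],[0,0,0,-0.145,-1],[0,0,0,-0.145,-1],[0,0,0,-0.145,-1],[0,0,0,-0.145,-1],[0,0,0,-0.145,-1],[0,0,0,-0.145,-1],[0,0,0,-0.145,-1],[0,0,0,-0.145,-1],[0,0,0,-0.145,-1],[0,0,0,-0.145,-1],[0,0,0,-0.145,-1],[0,0,0,-0.145,-1],[0,0,0,-0.145,-1],[0,0,0,-0.145,-1],[0,0,0,-0.145,-1]]'
python3 - <<'E'
from h import *
s,y=st(); print(s['eef_pos'],y,s['joint_pos'].round(2),totool([.6013,-.1033,.125]))
E
```

```text
clock: 8.15
eef_pos: [0.6276, -0.0909, 0.2166]
tool_rot: [[-0.295, 0.955, 0.028], [0.956, 0.295, -0.006], [-0.013, 0.025, -1.0]]
force: [0.6, 0.9, -0.2]
width: 0.0853
[ 0.62757528 -0.09085429  0.21660658] 107.13475654171114 [ 0.4   0.79 -0.62  1.59  0.55  0.92 -0.11] [-0.0029 -0.031   0.0909]
```

```bash
python3 -m pendant '[[0,-0.015,0,-0.13,-1],[0,-0.015,0,-0.055,-1],[0,0,0,0,-1]]'
python3 - <<'E'
from h import *
s,y=st(); print(s['eef_pos'],y,s['joint_pos'].round(2),totool([.6013,-.1033,.125]))
p,d=bot.grab_frame("wrist"); cv2.imwrite("pics/w5.png",p)
E
```

```text
clock: 8.45
eef_pos: [0.6011, -0.103, 0.2172]
tool_rot: [[-0.48, 0.877, 0.032], [0.877, 0.48, -0.006], [-0.021, 0.025, -0.999]]
force: [0.2, -1.0, 0.2]
width: 0.0851
[ 0.6011217  -0.1029585   0.21717131] 118.67023228659764 [ 0.46  0.77 -0.67  1.67  0.6   0.89  0.05] [ 0.0015 -0.0023  0.0921]
```

View pics/w5.png

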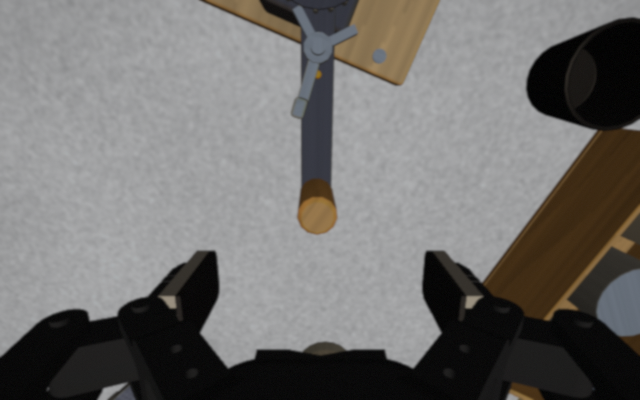

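```bash
python3 -m pendant '[[0.0005,-0.0005,0.03,0,-1],[0.0005,-0.001,0.03,0,-1],[0.0005,-0.001,0.022,0,-1],[0,0,0.01,0,-1],[0,0,0,0,1],[0,0,0,0,1],[0,0,0,0,1],[0,0,0,0,1],[0,0,0,0,1]]' 40
python3 - <<'E'
from h import *
s,y=st(); print(s['eef_pos'],y,s['joint_pos'].round(2),s['force'],s['width'],s['moment'])
E
```

```text
clock: 9.4
eef_pos: [0.6127, -0.1007, 0.1291]
tool_rot: [[-0.476, 0.878, 0.051], [0.879, 0.477, -0.006], [-0.029, 0.042, -0.999]]
force: [1.4, 1.4, -5.1]
width: 0.0246
[ 0.61274381 -0.10073433  0.1290831 ] 118.43151037799092 [ 0.41  0.88 -0.58  1.72  0.71  0.71 -0.05] [ 1.40558513  1.43162183 -5.10176221] 0.02464875754157816 [-0.11913431  0.43727107 -0.0345477 ]
```

```bash
python3 -m pendant '[[0.0002,-0.008,0,0.05,1],[0.0002,-0.008,0,0.05,1],[0.0002,-0.008,0,0.05,1],[0.0002,-0.008,0,0.05,1]]'
cat >> h.py <<'E'
def rep(yaw_clamp=7):
    s,y=st(); q=s['eef_pos'][:2]-A; a=np.arctan2(q[1],q[0]); t=np.array([-np.sin(a),np.cos(a)]); e=np.array([np.cos(a),np.sin(a)])
    print("t",s['clock'],"handle",round(a+np.pi/2-np.radians(yaw_clamp),3),"R",round(np.hypot(*q),4),"Ft",(t@s['force'][:2]).round(2),"Fe",(e@s['force'][:2]).round(2),"Fz",s['force'][2].round(2),"z",s['eef_pos'][2].round(4),"yawerr",round(y-np.degrees(a)-180,1)%360,"tilt",s['tool_rot'][:2,2].round(3),"w",s['width'].round(4),"j",s['joint_pos'].round(2))
E
python3 -c "
from h import *; rep()"
```

```text
clock: 9.8
eef_pos: [0.5861, -0.1142, 0.129]
tool_rot: [[-0.289, 0.956, 0.058], [0.957, 0.29, -0.008], [-0.024, 0.053, -0.998]]
force: [2.4, -0.7, -1.6]
width: 0.0245Traceback (most recent call last):
  File "<string>", line 2, in <module>
    from h import *; rep()
                     ~~~^^
  File "h.py", line 26, in rep
    print("t",s['clock'],"handle",round(a+np.pi/2-np.radians(yaw_clamp),3),"R",round(np.hypot(*q),4),"Ft",(t@s['force'][:2]).round(2),"Fe",(e@s['force'][:2]).round(2),"Fz",s['force'][2].round(2),"z",s['eef_pos'][2].round(4),"yawerr",round(y-np.degrees(a)-180,1)%360,"tilt",s['tool_rot'][:2,2].round(3),"w",s['width'].round(4),"j",s['joint_pos'].round(2))
                                                                                                                                                                                                                                                                                                                  ^^^^^^^^^^^^^^^^
AttributeError: 'float' object has no attribute 'round'
```

```bash
sed -i "s/s\['width'\].round(4)/round(s['width'],4)/" h.py; python3 -m pendant '[[0.0002,-0.008,0,0.05,1],[0.0002,-0.008,0,0.05,1],[0.0002,-0.008,0,0.05,1]]' >/dev/null; 
python3 -c "
from h import *; rep()"
```

```text
t 10.1 handle 0.103 R 0.1623 Ft 0.97 Fe 0.18 Fz -0.77 z 0.129 yawerr 355.3 tilt [ 0.06  -0.012] w 0.0249 j [ 0.4   0.81 -0.46  1.87  0.67  0.56 -0.36]
```

```bash
python3 -m pendant '[[0.0002,-0.008,0,0.05,1],[0.0002,-0.008,0,0.05,1]]' >/dev/null; 
python3 -c "
from h import *; rep()"
```

```text
t 10.3 handle 0.002 R 0.1623 Ft 2.57 Fe 1.46 Fz 0.12 z 0.129 yawerr 355.3 tilt [ 0.061 -0.015] w 0.0246 j [ 0.39  0.79 -0.42  1.92  0.66  0.51 -0.45]
```

```bash
python3 -m pendant '[[0.0002,-0.008,0,0.05,1],[0.0002,-0.008,0,0.05,1]]' >/dev/null; 
python3 -c "
from h import *; rep()"
```

```text
t 10.5 handle -0.099 R 0.1623 Ft 2.66 Fe 1.51 Fz -0.55 z 0.129 yawerr 355.4 tilt [ 0.061 -0.018] w 0.0246 j [ 0.37  0.77 -0.37  1.96  0.65  0.46 -0.54]
```

```bash
python3 -m pendant '[[0.0002,-0.008,0,0.05,1],[0.0002,-0.008,0,0.05,1]]' >/dev/null; 
python3 -c "
from h import *; rep()
p,d=bot.grab_frame('scene'); cv2.imwrite('pics/s6.png',cv2.resize(p[170:250,240:420],None,fx=4.44,fy=4.44,interpolation=2))"
```

```text
t 10.7 handle -0.2 R 0.1623 Ft 1.68 Fe 0.29 Fz 0.37 z 0.129 yawerr 355.4 tilt [ 0.061 -0.021] w 0.0246 j [ 0.34  0.75 -0.33  2.01  0.63  0.41 -0.63]
```

View pics/s6.png

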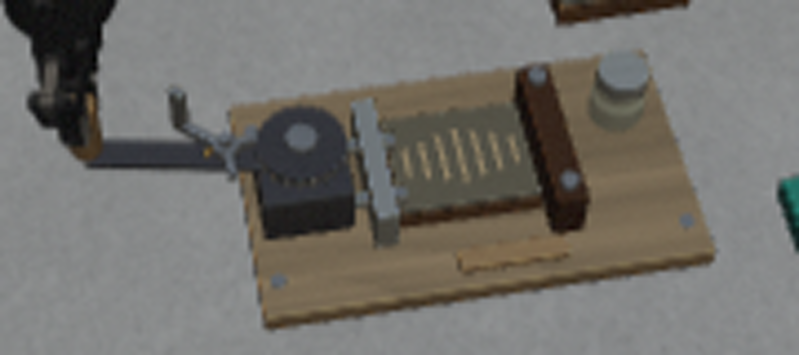

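```bash
for k in 1; do python3 -m pendant '[[0.0002,-0.008,0,0.05,1]]' >/dev/null; python3 -c "
from h import *; rep()"; done
```

```text
t 10.85 handle -0.254 R 0.1622 Ft 2.91 Fe 0.24 Fz 1.67 z 0.129 yawerr 355.6 tilt [ 0.061 -0.023] w 0.0243 j [ 0.33  0.74 -0.3   2.04  0.62  0.38 -0.68]
```

```bash
python3 -m pendant '[[0.0002,-0.008,0,0.05,1]]' >/dev/null; python3 -c "
from h import *; rep()"
```

```text
t 10.95 handle -0.302 R 0.1622 Ft 1.52 Fe 1.12 Fz 1.53 z 0.1289 yawerr 355.5 tilt [ 0.061 -0.024] w 0.0247 j [ 0.31  0.74 -0.28  2.06  0.61  0.36 -0.72]
```

```bash
python3 -m pendant '[[0.0002,-0.008,0,0.05,1]]' >/dev/null; python3 -c "
from h import *; rep()"
```

```text
t 11.05 handle -0.35 R 0.1622 Ft 1.11 Fe 1.23 Fz 3.72 z 0.1289 yawerr 355.4 tilt [ 0.061 -0.026] w 0.0249 j [ 0.3   0.73 -0.25  2.09  0.6   0.33 -0.76]
```

```bash
python3 -m pendant '[[0.0002,-0.008,0,0.05,1]]' >/dev/null; python3 -c "
from h import *; rep()"
```

```text
t 11.15 handle -0.4 R 0.1622 Ft 1.72 Fe 1.95 Fz 3.22 z 0.1289 yawerr 355.4 tilt [ 0.061 -0.027] w 0.0247 j [ 0.28  0.72 -0.23  2.11  0.59  0.31 -0.81]
```

Run:
```python
from h import *
rep()
p,d=bot.grab_frame('scene'); cv2.imwrite('pics/scene7.png',p)
cv2.imwrite('pics/s7.png',cv2.resize(p[180:230,290:370],None,fx=10,fy=10,interpolation=2))
a=cv2.imread('pics/scene0.png'); cv2.imwrite('pics/s0z.png',cv2.resize(a[180:230,290:370],None,fx=10,fy=10,interpolation=2))
def prof(im): return im[205:208,300:345].astype(float).mean((0,2)).round(0).astype(int)
print(prof(a)); print(prof(p))
```

```text
t 11.15 handle -0.4 R 0.1622 Ft 1.72 Fe 1.95 Fz 3.22 z 0.1289 yawerr 355.4 tilt [ 0.061 -0.027] w 0.0247 j [ 0.28  0.72 -0.23  2.11  0.59  0.31 -0.81]
[ 49  51  51  51  52  51  51  51  51  49  51  51  51  51  52  52  56  57
  60  47  58 112 112 113 112 115  71  36  78  75  80 115  87  76  78 107
  90  76  74 107 100  77  76 100 103]
[ 52  53  52  52  52  53  52  53  52  53  51  52  53  54  53  51  51  53
  62  87  76  45  81 116 116 116 116 101  81  79  84 120  89  79  81 110
  93  78  78 110 104  79  78 103 106]
```

View pics/s7.png

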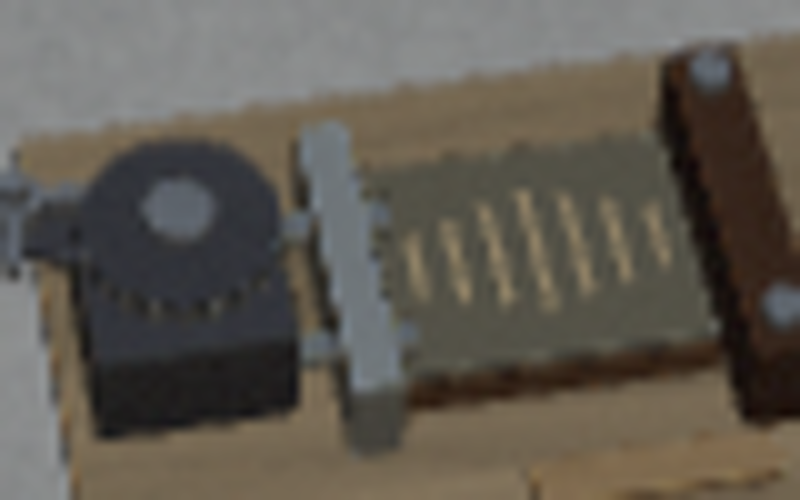

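View pics/s0z.png

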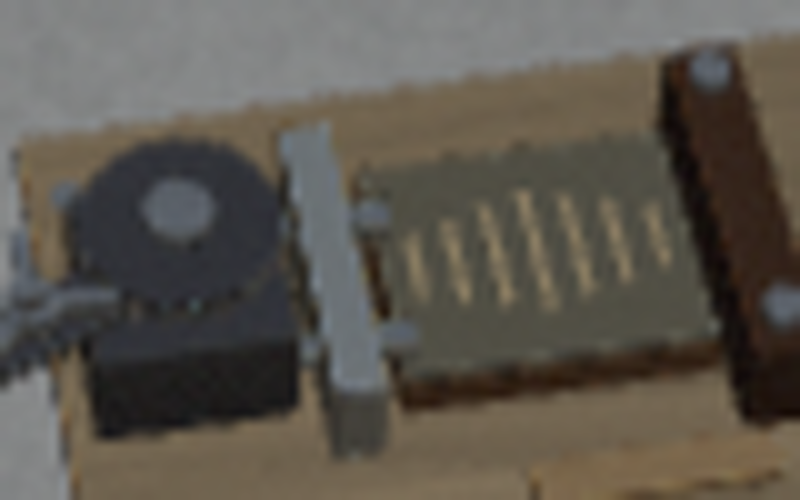

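```bash
sed -i 's/"j",s/"vt",round(float(0.16*np.linalg.norm(s["joint_vel"])),4),"j",s/' h.py; python3 -m pendant '[[0.0002,0.008,0,-0.05,1],[0.0002,0.008,0,-0.05,1],[0.0002,0.008,0,-0.05,1]]' >/dev/null; python3 -c "
from h import *; rep();print(bot.observe()['joint_vel'].round(3))"
```

```text
t 11.5 handle -0.286 R 0.1622 Ft 0.75 Fe -1.39 Fz -6.79 z 0.129 yawerr 357.7 tilt [ 0.05  -0.025] w 0.0249 vt 0.1084 j [ 0.33  0.74 -0.31  2.04  0.62  0.39 -0.68]
[ 0.168  0.085 -0.271 -0.244  0.095  0.284  0.448]
```

```bash
python3 -m pendant '[[0.0002,0.008,0,-0.05,1],[0.0002,0.008,0,-0.05,1],[0.0002,0.008,0,-0.05,1]]' >/dev/null; python3 -c "
from h import *; rep();print(bot.observe()['joint_vel'].round(3))"
```

```text
t 11.8 handle -0.134 R 0.1623 Ft 2.28 Fe -1.45 Fz -5.46 z 0.1291 yawerr 357.6 tilt [ 0.047 -0.02 ] w 0.0242 vt 0.1057 j [ 0.37  0.77 -0.38  1.97  0.64  0.47 -0.54]
[ 0.123  0.1   -0.243 -0.258  0.073  0.268  0.457]
```

```bash
python3 -m pendant '[[0.0002,0.008,0,-0.05,1],[0.0002,0.008,0,-0.05,1],[0.0002,0.008,0,-0.05,1]]' >/dev/null; python3 -c "
from h import *; rep();print(bot.observe()['joint_vel'].round(3))"
```

```text
t 12.1 handle 0.022 R 0.1623 Ft 1.3 Fe -0.83 Fz -4.93 z 0.129 yawerr 357.4 tilt [ 0.046 -0.016] w 0.0247 vt 0.1018 j [ 0.4   0.8  -0.45  1.89  0.66  0.55 -0.4 ]
[ 0.075  0.106 -0.219 -0.249  0.059  0.255  0.458]
```

```bash
python3 -m pendant '[[0.0002,0.008,0,-0.05,1],[0.0002,0.008,0,-0.05,1],[0.0002,0.008,0,-0.05,1]]' >/dev/null; python3 -c "
from h import *; rep();print(bot.observe()['joint_vel'].round(3))"
```

```text
t 12.4 handle 0.175 R 0.1623 Ft 0.58 Fe 0.14 Fz -4.32 z 0.129 yawerr 357.4 tilt [ 0.043 -0.011] w 0.0247 vt 0.098 j [ 0.41  0.83 -0.51  1.82  0.68  0.63 -0.26]
[ 0.034  0.109 -0.196 -0.24   0.059  0.238  0.455]
```

```bash
python3 -m pendant '[[0.0002,0.008,0,-0.05,1],[0.0002,0.008,0,-0.05,1],[0.0002,0.008,0,-0.05,1]]' >/dev/null; python3 -c "
from h import *; rep();print(bot.observe()['moment'].round(3))"
```

```text
t 12.7 handle 0.331 R 0.1623 Ft 1.23 Fe -1.07 Fz -3.36 z 0.1291 yawerr 357.2 tilt [ 0.041 -0.006] w 0.0248 vt 0.0949 j [ 0.42  0.87 -0.57  1.75  0.7   0.69 -0.12]
[ 0.187  0.552 -0.362]
```

```bash
python3 -m pendant '[[0,0,0,0,0.26],[0,0,0,0,0.26],[0,0,0,0,0.26],[0,0,0,0,0.26]]' >/dev/null; python3 -c "
from h import *; rep();print(bot.observe()['moment'].round(3))"
```

```text
t 13.1 handle 0.344 R 0.1628 Ft 0.64 Fe -0.31 Fz 0.12 z 0.1301 yawerr 356.4 tilt [ 0.046 -0.004] w 0.0318 vt 0.0013 j [ 0.42  0.87 -0.57  1.75  0.7   0.69 -0.12]
[-0.018  0.029 -0.037]
```

```bash
sed -i 's/"Fe",/"Teq",((t@s["force"][:2])*np.hypot(*q)+s["moment"][2])\/.16,"Fe",/' h.py; python3 -m pendant '[[0,-0.005,0,0.03,0.26],[0,-0.005,0,0.03,0.26],[0,-0.005,0,0.03,0.26],[0,-0.005,0,0.03,0.26]]' >/dev/null; python3 -c "
from h import *; rep();print(bot.observe()['moment'].round(3))"
```

```text
t 13.5 handle 0.222 R 0.1624 Ft 2.61 Teq 2.6921487496357783 Fe -0.11 Fz -0.84 z 0.1303 yawerr 355.9 tilt [ 0.051 -0.004] w 0.031 vt 0.061 j [ 0.42  0.84 -0.52  1.8   0.68  0.63 -0.24]
[ 0.011 -0.435  0.007]
```

```bash
python3 -m pendant '[[0,-0.005,0,0.03,0.26],[0,-0.005,0,0.03,0.26]]' >/dev/null; python3 -c "
from h import *; rep();print(bot.observe()['moment'].round(3))"
```

```text
t 13.7 handle 0.171 R 0.1622 Ft 4.41 Teq 4.518095662706823 Fe 1.29 Fz -3.36 z 0.1303 yawerr 355.1 tilt [ 0.057 -0.003] w 0.0315 vt 0.0622 j [ 0.42  0.83 -0.5   1.83  0.68  0.6  -0.29]
[ 0.068 -0.951  0.007]
```

```bash
python3 -m pendant '[[0,-0.005,0,0.03,0.26]]' >/dev/null; python3 -c "
from h import *; rep();print(bot.observe()['moment'].round(3))"
```

```text
t 13.8 handle 0.146 R 0.1621 Ft 4.4 Teq 4.281893119456324 Fe 2.61 Fz -3.83 z 0.1302 yawerr 354.7 tilt [ 0.06  -0.002] w 0.0318 vt 0.0622 j [ 0.42  0.82 -0.49  1.85  0.67  0.58 -0.32]
[ 0.045 -0.909 -0.027]
```

```bash
python3 -m pendant '[[0,-0.005,0,0.03,0.26]]' >/dev/null; python3 -c "
from h import *; rep();print(bot.observe()['moment'].round(3))"
```

```text
t 13.9 handle 0.122 R 0.1619 Ft 4.07 Teq 3.6990804170663396 Fe 1.68 Fz -3.7 z 0.1302 yawerr 354.1 tilt [ 0.063 -0.001] w 0.0314 vt 0.0628 j [ 0.41  0.81 -0.48  1.86  0.67  0.56 -0.35]
[-0.033 -0.881 -0.067]
```

```bash
python3 -m pendant '[[0,-0.005,0,0.03,0.26]]' >/dev/null; python3 -c "
from h import *; rep();print(bot.observe()['moment'].round(3))"
```

```text
t 14.0 handle 0.098 R 0.1617 Ft 4.25 Teq 4.131244008864766 Fe 2.29 Fz -3.09 z 0.1301 yawerr 353.6 tilt [ 0.066 -0.001] w 0.0318 vt 0.0633 j [ 0.41  0.81 -0.47  1.87  0.66  0.55 -0.38]
[-0.073 -0.897 -0.027]
```

```bash
python3 -m pendant '[[0,-0.005,0,0.025,0.26]]' >/dev/null; python3 -c "
from h import *; rep();print(bot.observe()['moment'].round(3))"
```

```text
t 14.1 handle 0.075 R 0.1617 Ft 5.75 Teq 5.808011801971071 Fe 2.59 Fz -2.7 z 0.13 yawerr 353.4 tilt [ 0.069 -0.001] w 0.0317 vt 0.0573 j [ 0.41  0.8  -0.45  1.89  0.66  0.53 -0.41]
[-0.126 -0.89  -0.   ]
```

```bash
python3 -m pendant '[[0,-0.005,0,0.025,0.26]]' >/dev/null; python3 -c "
from h import *; rep();print(bot.observe()['moment'].round(3))"
```

```text
t 14.2 handle 0.051 R 0.1616 Ft 5.14 Teq 4.957220558045398 Fe 1.36 Fz -4.44 z 0.13 yawerr 353.2 tilt [ 0.072 -0.   ] w 0.0315 vt 0.0583 j [ 0.4   0.8  -0.44  1.9   0.66  0.51 -0.43]
[-0.111 -0.88  -0.038]
```

```bash
python3 -m pendant '[[0,-0.005,0,0.025,0.26]]' >/dev/null; python3 -c "
from h import *; rep();print(bot.observe()['moment'].round(3))"
```

```text
t 14.3 handle 0.028 R 0.1616 Ft 5.0 Teq 4.883756983019073 Fe 2.11 Fz -3.19 z 0.1299 yawerr 352.9 tilt [ 0.076 -0.   ] w 0.0316 vt 0.0586 j [ 0.4   0.79 -0.43  1.91  0.66  0.5  -0.46]
[-0.162 -0.927 -0.026]
```

```bash
python3 -m pendant '[[0,-0.005,0,0.025,0.26]]' >/dev/null; python3 -c "
from h import *; rep();print(bot.observe()['moment'].round(3))"
```

```text
t 14.4 handle 0.004 R 0.1615 Ft 5.38 Teq 5.335929093192548 Fe 1.05 Fz -2.91 z 0.1298 yawerr 352.6 tilt [ 0.079 -0.   ] w 0.0318 vt 0.0592 j [ 0.4   0.79 -0.42  1.93  0.65  0.48 -0.48]
[-0.097 -0.807 -0.015]
```

```bash
python3 -m pendant '[[0,-0.005,0,0.03,0.26]]' >/dev/null; python3 -c "
from h import *; rep();print(bot.observe()['moment'].round(3))"
```

```text
t 14.5 handle -0.019 R 0.1613 Ft 5.15 Teq 4.9390899424281045 Fe 1.1 Fz -2.32 z 0.1298 yawerr 352.1 tilt [ 0.082 -0.   ] w 0.0317 vt 0.0654 j [ 0.39  0.78 -0.4   1.94  0.65  0.46 -0.51]
[-0.103 -0.845 -0.041]
```

```bash
python3 -m pendant '[[0,-0.005,0,0.03,0.26]]' >/dev/null; python3 -c "
from h import *; rep();print(bot.observe()['moment'].round(3))"
```

```text
t 14.6 handle -0.042 R 0.1612 Ft 5.16 Teq 4.928569927437099 Fe 0.8 Fz -3.54 z 0.1298 yawerr 351.5 tilt [ 0.086 -0.   ] w 0.0316 vt 0.066 j [ 0.38  0.77 -0.39  1.96  0.64  0.44 -0.54]
[-0.15  -0.902 -0.042]
```

```bash
python3 -m pendant '[[0,-0.005,0,0.03,0.26]]' >/dev/null; python3 -c "
from h import *; rep();print(bot.observe()['moment'].round(3))"
```

```text
t 14.7 handle -0.065 R 0.161 Ft 5.4 Teq 5.175624842979803 Fe 1.72 Fz -3.52 z 0.1297 yawerr 350.9 tilt [ 0.089 -0.   ] w 0.0313 vt 0.0663 j [ 0.38  0.77 -0.37  1.97  0.64  0.42 -0.57]
[-0.196 -0.833 -0.041]
```

```bash
python3 -m pendant '[[0,-0.005,0,0.03,0.26]]' >/dev/null; python3 -c "
from h import *; rep();print(bot.observe()['moment'].round(3))
p,d=bot.grab_frame('scene'); cv2.imwrite('pics/scene8.png',p)
a=cv2.imread('pics/scene0.png'); 
def prof(im): return im[205:208,300:375].astype(float).mean((0,2)).round(0).astype(int)
print(prof(a)); print(prof(p))
cv2.imwrite('pics/s8.png',cv2.resize(p[180:230,290:370],None,fx=10,fy=10,interpolation=2))"
```

```text
t 14.8 handle -0.087 R 0.1608 Ft 5.35 Teq 5.122209647412017 Fe 1.36 Fz -2.56 z 0.1297 yawerr 350.3 tilt [ 0.093 -0.   ] w 0.0317 vt 0.0667 j [ 0.37  0.76 -0.36  1.99  0.63  0.4  -0.6 ]
[-0.267 -0.884 -0.041]
[ 49  51  51  51  52  51  51  51  51  49  51  51  51  51  52  52  56  57
  60  47  58 112 112 113 112 115  71  36  78  75  80 115  87  76  78 107
  90  76  74 107 100  77  76 100 103  78  76  92 111  77  75  82 111  79
  76  78  96  78  76  68  27  18  19  39  37  37  38  38  37  40  72  90
  91  91  92]
[ 52  53  54  54  52  53  52  52  52  53  53  54  54  53  53  52  50  53
  63  87  87  65  45 105 116 117 117 117 103  80  84 120  90  79  80 114
  95  80  79 110 105  80  78  97 110  80  79  93 115  84  79  88 111  83
  79  84  99  80  79  85  31  17  19  39  41  40  39  39  38  42  75  94
  94  95  96]
```

View pics/s8.png

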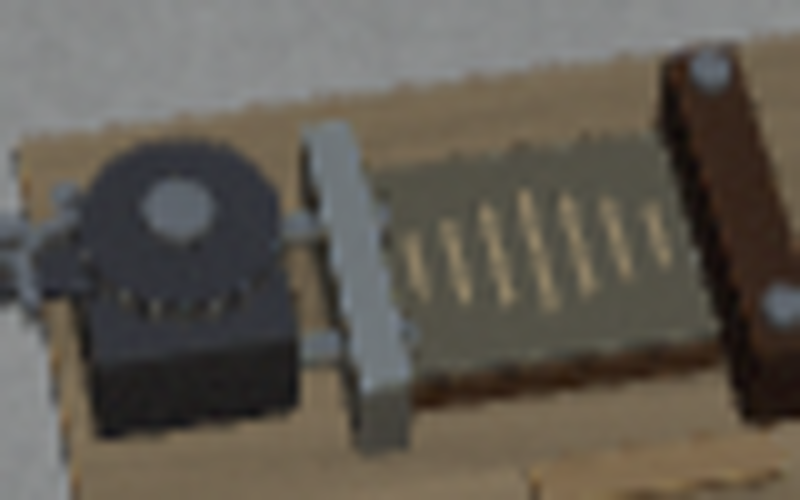

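```bash
python3 -m pendant '[[0,-0.005,0,0.025,0.26]]' >/dev/null; python3 -c "
from h import *; rep();print(bot.observe()['moment'].round(3))"
```

```text
t 14.95 handle -0.113 R 0.1607 Ft 4.42 Teq 4.204829393127809 Fe 1.39 Fz -2.6 z 0.1296 yawerr 350.1 tilt [ 0.095 -0.001] w 0.0313 vt 0.0676 j [ 0.36  0.76 -0.34  2.    0.63  0.38 -0.63]
[-0.373 -0.898 -0.038]
```

```bash
python3 -m pendant '[[0,-0.005,0,0.025,0.26]]' >/dev/null; python3 -c "
from h import *; rep();print(bot.observe()['moment'].round(3))"
```

```text
t 15.05 handle -0.135 R 0.1606 Ft 4.82 Teq 4.564954515015844 Fe 2.92 Fz -3.08 z 0.1296 yawerr 349.8 tilt [ 0.098 -0.002] w 0.0318 vt 0.0601 j [ 0.35  0.75 -0.33  2.01  0.63  0.37 -0.65]
[-0.429 -0.856 -0.044]
```

```bash
python3 -m pendant '[[0,-0.005,0,0.025,0.26]]' >/dev/null; python3 -c "
from h import *; rep();print(bot.observe()['moment'].round(3))"
```

```text
t 15.15 handle -0.157 R 0.1605 Ft 5.27 Teq 4.902555250902269 Fe 1.67 Fz -2.63 z 0.1295 yawerr 349.5 tilt [ 0.101 -0.003] w 0.0317 vt 0.0616 j [ 0.35  0.75 -0.31  2.03  0.62  0.35 -0.68]
[-0.377 -0.841 -0.061]
```

```bash
python3 -m pendant '[[0,-0.005,0,0.025,0.26]]' >/dev/null; python3 -c "
from h import *; rep();print(bot.observe()['moment'].round(3))"
```

```text
t 15.25 handle -0.179 R 0.1604 Ft 6.08 Teq 5.825490662321565 Fe 1.98 Fz -1.86 z 0.1295 yawerr 349.2 tilt [ 0.105 -0.003] w 0.0319 vt 0.0619 j [ 0.34  0.74 -0.3   2.04  0.62  0.33 -0.7 ]
[-0.448 -0.811 -0.044]
```

```bash
python3 -m pendant '[[0,-0.005,0,0.025,0.26]]' >/dev/null; python3 -c "
from h import *; rep();print(bot.observe()['moment'].round(3))"
```

```text
t 15.35 handle -0.201 R 0.1603 Ft 5.2 Teq 4.87104506685671 Fe 1.99 Fz -3.15 z 0.1295 yawerr 348.9 tilt [ 0.108 -0.004] w 0.0317 vt 0.0621 j [ 0.33  0.74 -0.28  2.05  0.61  0.31 -0.73]
[-0.399 -0.848 -0.054]
```

```bash
python3 -m pendant '[[0,-0.005,0,0.025,0.26]]' >/dev/null; python3 -c "
from h import *; rep();print(bot.observe()['moment'].round(3))"
```

```text
t 15.45 handle -0.223 R 0.1602 Ft 5.58 Teq 5.3320104035541345 Fe 1.45 Fz -2.05 z 0.1294 yawerr 348.5 tilt [ 0.111 -0.005] w 0.0315 vt 0.0623 j [ 0.32  0.73 -0.26  2.07  0.61  0.29 -0.75]
[-0.489 -0.811 -0.04 ]
```

```bash
python3 -m pendant '[[0,-0.005,0,0.025,0.26]]' >/dev/null; python3 -c "
from h import *; rep();print(bot.observe()['moment'].round(3))"
```

```text
t 15.55 handle -0.244 R 0.16 Ft 4.71 Teq 4.200111473542088 Fe 2.45 Fz -2.38 z 0.1294 yawerr 348.1 tilt [ 0.114 -0.006] w 0.0317 vt 0.0629 j [ 0.31  0.73 -0.25  2.08  0.6   0.27 -0.77]
[-0.479 -0.815 -0.082]
```

```bash
python3 -m pendant '[[0,-0.005,0,0.025,0.26]]' >/dev/null; python3 -c "
from h import *; rep();print(bot.observe()['moment'].round(3))"
```

```text
t 15.65 handle -0.266 R 0.1599 Ft 5.1 Teq 5.0514613141551425 Fe 2.26 Fz -2.66 z 0.1294 yawerr 347.7 tilt [ 0.117 -0.007] w 0.0315 vt 0.0633 j [ 0.3   0.73 -0.23  2.1   0.59  0.26 -0.8 ]
[-0.491 -0.744 -0.008]
```

```bash
python3 -m pendant '[[0,-0.005,0,0.025,0.26]]' >/dev/null; python3 -c "
from h import *; rep();print(bot.observe()['moment'].round(3))"
```

```text
t 15.75 handle -0.287 R 0.1598 Ft 4.97 Teq 4.396412133394241 Fe 1.36 Fz -2.01 z 0.1293 yawerr 347.4 tilt [ 0.12  -0.009] w 0.0316 vt 0.0635 j [ 0.28  0.72 -0.21  2.11  0.59  0.24 -0.82]
[-0.527 -0.799 -0.092]
```

```bash
python3 -m pendant '[[0,-0.005,0,0.025,0.26]]' >/dev/null; python3 -c "
from h import *; rep();print(bot.observe()['moment'].round(3))"
```

```text
t 15.85 handle -0.308 R 0.1597 Ft 4.51 Teq 3.907135819099395 Fe 2.31 Fz -1.97 z 0.1293 yawerr 346.9 tilt [ 0.123 -0.01 ] w 0.0313 vt 0.0634 j [ 0.27  0.72 -0.19  2.12  0.58  0.22 -0.84]
[-0.538 -0.776 -0.095]
```

```bash
python3 -m pendant '[[0,-0.005,0,0.025,0.26]]' >/dev/null; python3 -c "
from h import *; rep();print(bot.observe()['moment'].round(3))"
```

```text
t 15.95 handle -0.329 R 0.1596 Ft 5.6 Teq 4.929490431064852 Fe 2.4 Fz -2.17 z 0.1293 yawerr 346.5 tilt [ 0.126 -0.012] w 0.0315 vt 0.0634 j [ 0.26  0.72 -0.17  2.14  0.57  0.2  -0.87]
[-0.56  -0.688 -0.104]
```

```bash
python3 -c "
from h import *
p,d=bot.grab_frame('scene'); cv2.imwrite('pics/scene9.png',p)
a=cv2.imread('pics/scene0.png'); b=cv2.imread('pics/scene8.png')
def prof(im): return im[205:208,315:365].astype(float).mean((0,2)).round(0).astype(int)
print(prof(a)); print(prof(b));print(prof(p))
g=cv2.imread('pics/scene7.png')
for (x0,x1,y0,y1) in [(330,357,196,211)]:
  for n,q in (('7',g),('8',b),('9',p)):
    f=lambda m: cv2.resize(cv2.cvtColor(m,6)[y0:y1,x0:x1],None,fx=8,fy=8,interpolation=2).astype('float32')
    print(n,cv2.phaseCorrelate(f(a),f(q),cv2.createHanningWindow((8*(x1-x0),8*(y1-y0)),cv2.CV_32F)))
cv2.imwrite('pics/s9.png',cv2.resize(p[180:230,290:370],None,fx=10,fy=10,interpolation=2))"
```

```text
[ 52  56  57  60  47  58 112 112 113 112 115  71  36  78  75  80 115  87
  76  78 107  90  76  74 107 100  77  76 100 103  78  76  92 111  77  75
  82 111  79  76  78  96  78  76  68  27  18  19  39  37]
[ 52  50  53  63  87  87  65  45 105 116 117 117 117 103  80  84 120  90
  79  80 114  95  80  79 110 105  80  78  97 110  80  79  93 115  84  79
  88 111  83  79  84  99  80  79  85  31  17  19  39  41]
[ 53  59  53  61  88  88  86  53  52 116 116 116 117 118  87  78 100 111
  80  78  90 114  84  78  88 117  87  78  84 117  94  79  81 107 100  79
  78  95 100  79  79  89  87  79  78  56  20  19  40  41]
7 ((-0.03622788253062481, -0.04208628068723641), 0.8361618975062429)
8 ((0.012604057865942764, 0.10284521133628743), 0.6275614862088804)
9 ((0.11974178255580625, -0.044493253747099004), 0.2659724048626276)
```

View pics/s9.png

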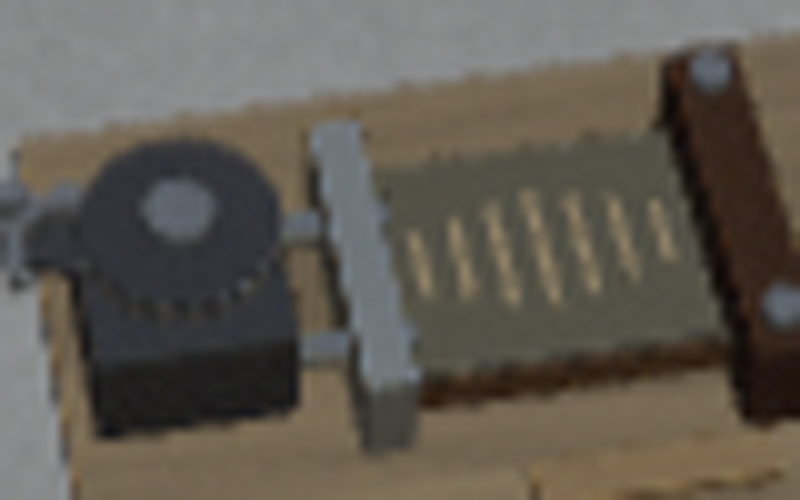

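```bash
python3 -m pendant '[[0,0.005,0,-0.07,0.26],[0,0.008,0,-0.07,0.26],[0,0.008,0,-0.07,0.26],[0,0.008,0,-0.07,0.26]]' >/dev/null; python3 -c "
from h import *; rep();print(bot.observe()['moment'].round(3))"
```

```text
t 16.4 handle -0.202 R 0.1655 Ft -1.33 Teq -1.7145625356075864 Fe -1.21 Fz -1.13 z 0.1319 yawerr 355.5 tilt [ 0.112 -0.014] w 0.0317 vt 0.1328 j [ 0.34  0.74 -0.3   2.06  0.67  0.32 -0.66]
[ 0.19   0.362 -0.053]
```

```bash
python3 -m pendant '[[0,0.008,0,-0.06,0.26],[0,0.008,0,-0.06,0.26],[0,0.008,0,-0.06,0.26]]' >/dev/null; python3 -c "
from h import *; rep();print(bot.observe()['moment'].round(3))"
```

```text
t 16.7 handle -0.104 R 0.1664 Ft -1.96 Teq -1.873774785200491 Fe -0.72 Fz -1.22 z 0.1327 yawerr 0.6 tilt [ 0.096 -0.013] w 0.0316 vt 0.1184 j [ 0.39  0.76 -0.39  1.99  0.7   0.42 -0.5 ]
[0.291 0.469 0.026]
```

```bash
python3 -m pendant '[[0.001,0.008,0.001,-0.05,0.26],[0.001,0.008,0.001,-0.05,0.26],[0.001,0.008,0.001,-0.05,0.26],[0.001,0.008,0,-0.05,0.26]]' >/dev/null; python3 -c "
from h import *; rep();print(bot.observe()['moment'].round(3))"
```

```text
t 17.1 handle 0.029 R 0.1638 Ft -1.98 Teq -1.9745653200687132 Fe 1.76 Fz -0.61 z 0.1302 yawerr 4.7 tilt [ 0.074 -0.019] w 0.0318 vt 0.0953 j [ 0.42  0.8  -0.47  1.91  0.73  0.53 -0.33]
[-0.34   0.385  0.009]
```

```bash
python3 -m pendant '[[0.001,0.008,0.001,-0.05,0.26],[0.001,0.008,0.001,-0.05,0.26],[0,0,0,0,0.26]]' >/dev/null; python3 -c "
from h import *; rep();print(bot.observe()['moment'].round(3))"
```

```text
t 17.4 handle 0.094 R 0.1616 Ft -0.22 Teq 0.02865556912944934 Fe -0.6 Fz -0.16 z 0.128 yawerr 6.8 tilt [ 0.063 -0.023] w 0.0315 vt 0.0085 j [ 0.42  0.82 -0.51  1.88  0.75  0.58 -0.24]
[0.046 0.051 0.039]
```

```bash
python3 -m pendant '[[0,-0.005,0,0.025,0.26],[0,-0.005,0,0.025,0.26],[0,-0.005,0,0.025,0.26]]' >/dev/null; python3 -c "
from h import *; rep();print(bot.observe()['moment'].round(3))"
```

```text
t 17.7 handle -0.003 R 0.1622 Ft 3.42 Teq 3.6469888915620627 Fe -1.61 Fz -0.18 z 0.1274 yawerr 7.7 tilt [ 0.064 -0.021] w 0.0317 vt 0.0572 j [ 0.42  0.8  -0.47  1.92  0.74  0.53 -0.32]
[ 0.513 -0.514  0.029]
```

```bash
python3 -m pendant '[[0,-0.005,0,0.025,0.26]]' >/dev/null; python3 -c "
from h import *; rep();print(bot.observe()['moment'].round(3))"
```

```text
t 17.8 handle -0.028 R 0.1622 Ft 6.19 Teq 6.9733718670333635 Fe -2.48 Fz -4.14 z 0.1275 yawerr 7.6 tilt [ 0.067 -0.019] w 0.0318 vt 0.0577 j [ 0.41  0.79 -0.46  1.94  0.74  0.51 -0.34]
[ 0.569 -0.909  0.111]
```

```bash
python3 -m pendant '[[0,-0.005,0,0.025,0.26]]' >/dev/null; python3 -c "
from h import *; rep();print(bot.observe()['moment'].round(3))"
```

```text
t 17.9 handle -0.049 R 0.1621 Ft 7.51 Teq 8.114003333904291 Fe -2.88 Fz -4.95 z 0.1275 yawerr 7.2 tilt [ 0.071 -0.017] w 0.0314 vt 0.0581 j [ 0.41  0.79 -0.45  1.95  0.74  0.49 -0.37]
[ 0.485 -1.196  0.08 ]
```

```bash
python3 -m pendant '[[0,-0.005,0,0.025,0.26]]' >/dev/null; python3 -c "
from h import *; rep();print(bot.observe()['moment'].round(3))"
```

```text
t 18.0 handle -0.066 R 0.1619 Ft 8.6 Teq 8.987030229018721 Fe -1.82 Fz -6.52 z 0.1276 yawerr 6.6 tilt [ 0.077 -0.015] w 0.0318 vt 0.0587 j [ 0.41  0.78 -0.44  1.96  0.74  0.47 -0.39]
[ 0.401 -1.391  0.046]
```

```bash
python3 -m pendant '[[0,-0.005,0,0.025,0.26]]' >/dev/null; python3 -c "
from h import *; rep();print(bot.observe()['moment'].round(3))"
```

```text
t 18.1 handle -0.078 R 0.1617 Ft 9.95 Teq 10.794671167166845 Fe -0.96 Fz -6.46 z 0.1278 yawerr 5.8 tilt [ 0.084 -0.012] w 0.0313 vt 0.0595 j [ 0.4   0.78 -0.43  1.97  0.74  0.45 -0.42]
[ 0.377 -1.517  0.118]
```

```bash
python3 -m pendant '[[0,0.004,0,0,-1],[0,0.001,0,0,-1],[0,0,0,0,-1],[0,0,0,0,-1],[0,0,0,0,-1]]'; python3 -c "
from h import *; rep();print(bot.observe()['moment'].round(3))"
```

```text
clock: 18.6
eef_pos: [0.5353, -0.1262, 0.1277]
tool_rot: [[-0.141, 0.987, 0.077], [0.99, 0.143, -0.017], [-0.027, 0.074, -0.997]]
force: [0.3, 0.5, 0.3]
width: 0.0854
t 18.6 handle -0.071 R 0.1634 Ft 0.33 Teq 0.16370061086856572 Fe -0.52 Fz 0.31 z 0.1277 yawerr 5.2 tilt [ 0.077 -0.017] w 0.0854 vt 0.0015 j [ 0.4   0.78 -0.43  1.96  0.73  0.47 -0.42]
[ 0.046  0.067 -0.027]
```

```bash
python3 -m pendant '[[0,0,-0.02,0,-1],[0,0,-0.03,0,-1],[0,0,-0.04,0,-1],[0,0,-0.04,0,-1],[-0.02,0,-0.02,0,-1],[0,0,0,0,-1],[0,0,0,0,-1]]'; python3 -c "
from h import *; rep()
p,d=bot.grab_frame('wrist'); cv2.imwrite('pics/w10.png',p)
p,d=bot.grab_frame('scene'); cv2.imwrite('pics/s10.png',cv2.resize(p[170:250,240:420],None,fx=4.44,fy=4.44,interpolation=2))"
```

```text
clock: 19.3
eef_pos: [0.5227, -0.1439, 0.2815]
tool_rot: [[-0.142, 0.988, 0.068], [0.99, 0.143, -0.017], [-0.027, 0.064, -0.998]]
force: [-0.0, 0.3, -1.5]
width: 0.0857
t 19.3 handle -0.146 R 0.1809 Ft -0.03 Teq -0.30486742868037436 Fe -0.31 Fz -1.49 z 0.2815 yawerr 9.5 tilt [ 0.068 -0.017] w 0.0857 vt 0.0066 j [ 0.59  0.57 -0.66  1.83  0.48  0.83 -0.16]
```

View pics/w10.png

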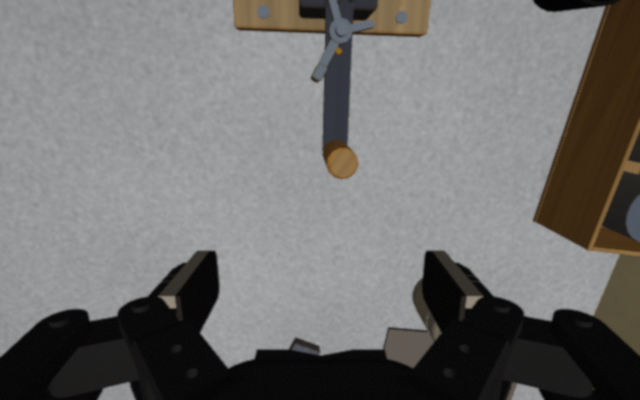

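View pics/s10.png

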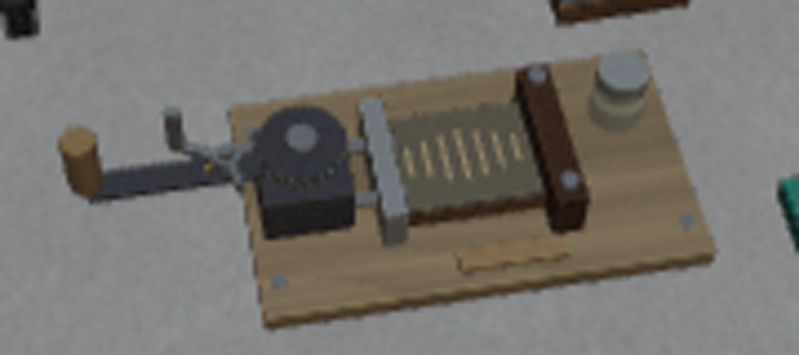

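```bash
python3 -c "
from station import bot; print(bot.hand_in())"
```

```text
the job is handed in; nothing more can be done
None
```

I flipped the pawl to the tightening side and ratcheted the handle until it clearly stiffened. Then I let go, lifted clear and handed the job in at about 19 s of the 67 s. `hand_in()` reports no verdict.

- **Pawl:** I pushed the tab over with the closed fingers. The wrist pictures right after the flip and after release both show the tab leaning clockwise.
- **Tightening:** It took three clockwise strokes. The first was with the knob gripped, and it gave misleading force readings because part of the effort went into twisting the knob. I did the next two with the fingers loosely around the knob.
- **Stiffening:** The pull while moving was about 5 N in the second stroke. In the third it rose from 6.2 to 7.5, 8.6 and about 10 N over roughly 8 mm of knob travel, and I stopped there. The wrist moment put that last value lower, near 8 to 9 N. Correcting the force for twist put it higher, near 10.8 N, which is above the 8–10 N band but below the 11.5 N crush limit.
- **Final state:** The last pictures show the jaw against the block, the block against the fence, and the scraper and jar on the slab where they were. The gripper is open and clear, reading about zero force sideways and 1.5 N vertically.
- **Not checked:** I could not measure the squeeze on the block directly; from the pull I estimate roughly 60 to 100 N. I did not compare the bystanders off the slab before and after, but nothing came near them.

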